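Find the toy console key that still snaps and mark it with the collar

TASK

One of the three yellow push keys on the white toy console still has a good snap switch; the other two have gone soft. Press one key after another straight down, slowly and gently, until you feel one snap over (it then stays down by itself): stop pushing at that moment instead of driving it on to its stop, and give up on any key that is still only springy at about 7 newtons, never using more than 10. Then set the grey collar, without dropping it, flat on the console around the key that snapped and let go, leaving the other things on the table where they are.

Things in the scene. Friction and masses are not known exactly. Their poses are not given: they have to be found in the camera images.
- console: White plastic toy console, a fixed box 150 (its x) x 360 (its y) x 60 mm high; origin under its centre, on the table, z up. Show-only piano keys along its front (-x) face. Three alike push keys stand on its flat deck (60 mm up) at x = 0: key a at y = +110 mm, b at 0, c at -110 mm. Any of them may be the good one.
- key_a_top (a point): Centre of the top face of key a: a round yellow cap, 24 mm across, 20 mm above the deck when untouched, sliding straight down. First comes a hidden free play of 0 to 2.5 mm, different for each key, with only a weak return spring (0.4 N, 0.8 N at 10 mm); then its switch is met, good or soft (see the other keys).
- key_b_top (a point): The same for key b. A GOOD switch, counted from the end of the free play: the force rises from about 2.5 N to a peak of about 5 N at about 1.2 mm, falls to nothing at about 3.4 mm and snaps over there; the key drops some 1 mm away from the finger and stays down by itself, 4.5 to 7 mm below its start. Pushed on, it meets a hard stop at 7 mm.
- key_c_top (a point): The same for key c. A SOFT switch, counted from the end of the free play: the force only climbs, from about 1.5 N by 2.3 N per mm, to a hard stop at 3.5 mm (about 9 N); released, the key springs fully back up. A snapped key is spoilt if it is pushed on to its stop with more than 3.5 N.
- key_a: The sliding yellow cap of key a; its origin is on the key's axis, 20 mm below its top face (level with the deck when untouched).
- key_b: The same for key b.
- key_c: The same for key c.
- collar: Loose grey plastic collar (a plain ring), 52 mm outer and 40 mm inner diameter, 30 mm high, about 40 g, lying flat on the table to the robot's left of the console. Origin on its axis, at its underside; z is its axis. Pick it from above across its outside; it goes loosely over a key (24 mm) and lies on the deck.
- tray: Bystander: loose steel tray with three compartments, 110 x 170 x 25 mm, origin under its centre.
- meter: Bystander: loose green multimeter, 150 x 80 x 35 mm, origin under its centre.
- can: Bystander: loose can, 66 mm in diameter, 150 mm high, origin under its centre.
- driver: Bystander: loose screwdriver lying beyond the console, origin under it.
Mind the look-alikes: they are no part of the job. There is more than one size of the collar; the job needs the largest.

How it is judged:
By the outcome, as a careful person would: the job done as asked, in the order asked, and still so for the second after the job is handed in, with the robot touching nothing.
It also fails if it takes over 67 s, if anything falls off the work surface, if the arm or the gripper's body presses on something with over 40 N, if the wrist force passes 120 N, or if a joint passes its speed limit or range.

ROBOT

A 6-joint arm with a two-finger parallel gripper is mounted at the origin on the work surface. World frame = base frame: x ahead of the robot, y to its left, z up, the work surface at z = 0. Lengths are in mm, angles in rad, forces in N, time in s.
With the tool pointing down it reaches from about 350 to 1000 mm from the base axis. Payload 7.1 kg.
Tool frame: the origin (TCP) lies at the very end of the fingers, on their centre line; the grasp point (between the pads) lies behind it (ctrl.pinch_z is the z of the grasp point in the tool frame, in mm); z points along the fingers, y is the line along which they close (so a half turn about z gives the same grasp; the last joint's range is limited). The gripper opens to 85 mm and grips with 20 to 120 N. Pads are 22 mm wide; open, the fingers measure 114 mm over their backs; the gripper's body (76 mm by 85 mm) begins 54 mm behind the grasp point. The pads swing forward as they close: fully open they stand 13 mm farther back than shut.
Start: joints at [1.235, 0.423, 1.63, -0, 1.089, -0.019], TCP at [194.673, 593.892, 205.419] pointing down, gripper open.
Joint ranges: [-3, 3], [-0.9, 2.11], [0.09, 2.58], [-1.31, 4.45], [0.11, 2.69], [-2.54, 2.54]. Speed limits (rad/s): [2.39, 2.39, 3.01, 3.14, 3.14, 3.14].

INTERFACE

Orientations are given as a unit quaternion [x, y, z, w].
In Python, from plant import ctrl, eyes, boxes_of gives the robot as it stands.
- The arm moves only by the tool drive_tool, never from a script. Its arguments are lists of equal length, an entry for each row: "linear": the shift along the world's x, y, z in parts of the range, where 1.0 means 0.8 m, a list of three; "turn": the turn, a rotation vector about the world's x, y, z in normalised numbers (1 is 120 degrees), a list of three; "gripper": the opening, from 0 (shut) to 1 (fully open). A call has 1 to 12 rows; each row is the pose to reach, as a shift and turn from the pose commanded when the call began; what a row does not reach only later rows make up. A row lasts 1/12 s, in which the tool goes at most 41.7 mm and 7.16 degrees, less where a joint would pass 70% of its speed; a pose out of reach is approached as far as the arm can. Shift and turn numbers lie between -1 and 1, and a call with a number outside is refused. A call with a gripper value outside its range is refused whole. The fingers move at their own pace and stop on an object; "squeeze" is the grip in N (left out, the last holds). Time passes only in rows, so rows that repeat a pose let the fingers close. It gives the time, the measured TCP pose, the force, the opening and the grip force at its end, in the units of the state.
- ctrl.observe(): the state, without advancing time (a new reading comes with each control period).
- eyes.capture(name): name is "scene" or "top"; returns (picture, depth): 480x640x3 uint8, red, green, blue; 480x640 float32, mm along the optical axis (not along the pixel's ray), 0 where there is no reading.
- eyes.camera_params(name): a dict with "fovy" (degrees; the focal length in pixels is half the picture's height over the tangent of half this angle, whatever the lens; pixels are square), "cx", "cy" (the principal point, pixels), "R" (3x3) and "t" (3): a world point X has camera coordinates R X + t. Camera axes: x right, y down, z forward; pixel columns grow to the right and rows downward; lengths in mm; the calibration is good to about 2 mm. A picture is of the moment at which its call begins. camera_params takes no time and is no camera call.
- ctrl.sign_off(): hands the job in; it is judged then, once.
Trained networks look in the newest picture that a camera, given by its name, has taken for a name from the list of things; names that differ only in an ending like _2 or _b are one class to them, and where a whole thing is asked for, a point or a joint stands for the part that bears it (a point fixed in the world has none). Each returns a list of dicts, best first, with "score" (0 to 1); they miss things now and then, are a little off and sometimes report something else, mostly with a low value. They report only what shows in the picture. A call takes as long as a camera call. They do not tell look-alikes from the thing itself.
- boxes_of(camera, thing): "rect" ([left, top, width, height] as shares, 0 to 1, of the picture: columns of its width, rows of its height, round what is visible of it).
The state is a dict: "clock": time; "joint_positions": joint angles; "joint_velocities": joint speeds; "effort": joint torques, N m; "eef_pos": TCP position; "tool_rot": TCP orientation; "ft_force": force on the tool from outside, world axes, zero at the start; "torque": the same for the moment, N m; "grip_width": opening from 0.0 (shut) to 1.0 (fully open); "grasp_force": force on a finger pad.
Only numpy, scipy, OpenCV 4.12 (cv2) and the standard library are available. Lean on these libraries where they do the work, as an engineer would, in place of code of your own. Each camera call takes 0.05 s, during which the arm holds its last target. There are 200 camera calls.

## Working session

There is one attempt and no reset: what is moved stays moved. The work goes in short steps, Python scripts to look and compute and a tool call to move; the robot and the scene stay as the last step left them, time stands still between calls to the robot, and variables do not carry over. Pictures are saved under pics/ and viewed, at most 10 in all, crops included, and the job is handed in when it is done.

Besides the shell and the picture viewer there is one more tool, called after "Emit:" in YAML: its name, and indented under it one key for each argument. drive_tool: Moves the arm, as the interface text tells. Its arguments: {"type":"object","properties":{"linear":{"type":"array"},"turn":{"type":"array"},"gripper":{"type":"array"},"squeeze":{"type":"number"}},"required":["linear","turn","gripper"]}

```bash
mkdir -p pics; cat > h.py <<'E'
import numpy as np, cv2
from plant import ctrl, eyes, boxes_of
def cam(n):
    p=eyes.camera_params(n); f=240/np.tan(np.radians(p['fovy'])/2)
    return f,p['cx'],p['cy'],np.array(p['R']),np.array(p['t'])
def world(n,u,v,d):
    f,cx,cy,R,t=cam(n); u=np.asarray(u,float);v=np.asarray(v,float);d=np.asarray(d,float)
    c=np.stack([(u-cx)/f*d,(v-cy)/f*d,d],-1)
    return (c-t)@R
def pix(n,X):
    f,cx,cy,R,t=cam(n); c=R@np.asarray(X,float)+t
    return c[0]/c[2]*f+cx,c[1]/c[2]*f+cy
E
python3 - <<'E'
from h import *
ims=[]
for n in('scene','top'):
    im,d=eyes.capture(n); np.savez(f'{n}0.npz',im=im,d=d); cv2.imwrite(f'pics/{n}0.png',im[:,:,::-1])
    p=eyes.camera_params(n); print(n,p)
    for th in('console','key_a','collar','tray','can','meter'):
        for b in boxes_of(n,th)[:5]:
            r=np.array(b['rect'])*[640,480,640,480]
            u,v=r[:2]+r[2:]/2; dd=d[int(min(v,479)),int(min(u,639))]
            print(n,th,round(b['score'],2),r.round(),world(n,u,v,dd).round())
s=ctrl.observe();print(s,ctrl.pinch_z)
E
```

```text
scene {'fovy': 50.31532840091412, 'cx': 318.1138653070583, 'cy': 239.15092158168775, 'R': array([[-0.74029785,  0.67227796,  0.00120065],
       [ 0.52156565,  0.57546175, -0.62993099],
       [-0.42417965, -0.46571033, -0.77665019]]), 't': array([ 447.13673401, -242.20790124, 1553.26115886])}
scene console 0.96 [253. 182. 143. 111.] [556. -29.  55.]
scene key_a 0.57 [320. 220.   6.  13.] [541. -52.  68.]
scene key_a 0.57 [283. 198.  12.  11.] [ 556. -165.   75.]
scene key_a 0.51 [355. 239.  12.   9.] [513.  56.  75.]
scene collar 0.81 [453. 337.  27.  29.] [511. 396.  -1.]
scene collar 0.52 [428. 315.  18.  19.] [504. 307.  -3.]
scene collar 0.47 [476. 317.  23.  16.] [418. 387.  -1.]
scene tray 0.84 [189. 155.  67.  54.] [ 600. -425.   -8.]
scene tray 0.49 [282. 198.  12.  11.] [ 561. -164.   78.]
scene can 0.73 [388. 370.  43.  61.] [749. 409. 139.]
scene can 0.53 [269. 118.  40.  41.] [ 354. -407.   31.]
scene meter 0.61 [353. 236.   9.  13.] [517.  46.  72.]
scene meter 0.59 [272. 117.  36.  42.] [ 355. -402.   33.]
top {'fovy': 52.424870077536674, 'cx': 327.45530014145373, 'cy'
[... 762 characters left out ...]
ray([ 1.23497528e+00,  4.23060291e-01,  1.62992218e+00, -2.15338832e-06,
        1.08862450e+00, -1.90134010e-02]), 'joint_velocities': array([ 0.00019234,  0.00141332, -0.00219213, -0.00075554,  0.00025325,
        0.00224477]), 'effort': array([ 1.53519413e-03, -5.57190299e+01, -2.82104677e+01,  2.76559703e-06,
        3.85821895e-04,  1.16644529e-05]), 'eef_pos': array([194.68212191, 593.86997588, 205.43514156]), 'tool_rot': array([ 1.57741724e-01,  9.87480404e-01, -7.21603736e-06, -3.24703855e-07]), 'ft_force': array([-0.1955074 ,  0.44906209,  0.54745004]), 'torque': array([-0.02423311, -0.00129384, -0.09028772]), 'grasp_force': 0.0, 'grip_width': 0.9991658965973036} -18.700000000000003
```

View pics/scene0.png

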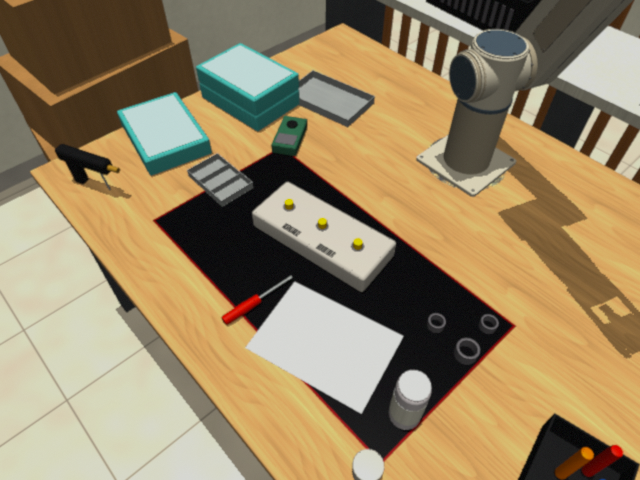

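View pics/top0.png

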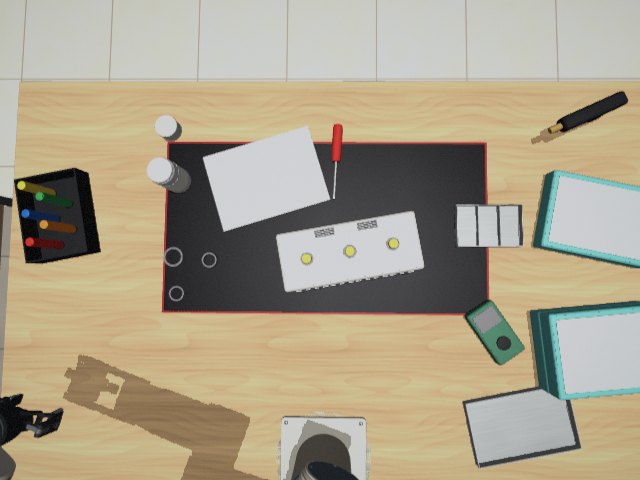

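The scene view shows the console with yellow keys at (289,204), (322,224) and (358,244). In the top view they are at (393,243), (350,251) and (306,258). Three rings could be taken for the collar:

| Ring | Scene | Top |
|---|---|---|
| Largest | (467,351) | (173,257) |
| Small | (437,322) | (209,260) |
| Medium | (489,323) | (176,293) |

I choose the largest, and check it in a crop with measurements.

```bash
python3 - <<'E'
from h import *
D={n:np.load(f'{n}0.npz') for n in('scene','top')}
def tri(a,b):
    A=[];B=[]
    for n,(u,v) in(('scene',a),('top',b)):
        f,cx,cy,R,t=cam(n); x,y=(u-cx)/f,(v-cy)/f
        for r,c in((R[0]-x*R[2],x*t[2]-t[0]),(R[1]-y*R[2],y*t[2]-t[1])): A.append(r);B.append(c)
    A=np.array(A);B=np.array(B);X=np.linalg.lstsq(A,B,rcond=None)[0]
    return X.round(1),np.abs(A@X-B).max().round(2)
K={}
for n in D:
    im,d=D[n]['im'],D[n]['d']
    h=cv2.cvtColor(im,cv2.COLOR_RGB2HSV)
    m=cv2.inRange(h,(24,120,90),(34,255,255))
    x0,y0,x1,y1=(250,180,400,295) if n=='scene' else (270,205,430,295)
    q=np.zeros_like(m);q[y0:y1,x0:x1]=m[y0:y1,x0:x1]
    k,l,s,c=cv2.connectedComponentsWithStats(q)
    for i in range(1,k):
        if s[i,4]<20: continue
        v,u=np.where(l==i); W=world(n,u,v,d[v,u]); ok=d[v,u]>0
        z=W[ok,2];T=W[ok][z>np.percentile(z,60)-3]
        print(n,'key',c[i].round(1),s[i],'zmed',np.percentile(z,[10,50,90]).round(1),T.mean(0).round(1),((T.max(0)+T.min(0))/2).round(1))
        K.setdefault(n,[]).append(c[i])
for i,a in enumerate(sorted(K['scene'],key=lambda c:-c[0])):
    print('tri',tri(a,sorted(K['top'],key=lambda c:c[0])[i]))
# rings
P={'scene':[(467,351),(437,322),(489,323)],'top':[(173,257),(209,260),(176,293)]}
for n in D:
    im,d=D[n]['im'],D[n]['d'];vv,uu=np.mgrid[:480,:640]
    W=world(n,uu,vv,np.where(d>0,d,np.nan))
    for u,v in P[n]:
        w=(abs(uu-u)<22)&(abs(vv-v)<20)&(W[...,2]>12)&(W[...,2]<45)
        k,l,s,c=cv2.connectedComponentsWithStats(w.astype('uint8'))
        i=1+np.argmax(s[1:,4]) if k>1 else 0
        p=W[l==i]; print(n,(u,v),s[i],c[i].round(1),'z',np.percentile(p[:,2],[50,90,98]).round(1))
        t=p[p[:,2]>np.percentile(p[:,2],90)-7]
        (cx,cy),r=cv2.minEnclosingCircle(t[:,:2].astype('float32'));print('   circ',round(cx,1),round(cy,1),round(r,1))
# deck
im,d=D['top']['im'],D['top']['d'];vv,uu=np.mgrid[:480,:640];W=world('top',uu,vv,np.where(d>0,d,np.nan))
w=(uu>265)&(uu<435)&(vv>200)&(vv<300)&(W[...,2]>50)&(W[...,2]<70)
print('deck z',np.median(W[w][:,2]),cv2.minAreaRect(W[w][:,:2].astype('float32')))
c=np.hstack([cv2.resize(D['top']['im'][235:315,150:230],(400,400)),cv2.resize(D['scene']['im'][295:375,420:500],(400,400))])
cv2.imwrite('pics/crop.png',c[:,:,::-1])
E
```

```text
scene key [288.6 203.3] [285 199   8  10  70] zmed [65.8 75.  78.6] [ 556.2 -167.3   76.6] [ 554.5 -166.8   77.7]
scene key [321.9 222.6] [318 218   9  11  77] zmed [65.2 75.1 78.8] [536.5 -60.   76.7] [536.6 -60.3  77.2]
scene key [357.4 243. ] [353 238  10  11  85] zmed [64.8 75.4 78.8] [516.4  48.6  76.8] [516.3  48.   77.3]
top key [392.6 243.1] [388 239  10   9  65] zmed [77.4 79.7 83.1] [ 550.6 -173.2   80.5] [ 550.9 -173.1   81.3]
top key [349.3 250.6] [345 247  10   8  61] zmed [76.1 79.8 82.2] [531.5 -64.8  80.2] [531.7 -64.3  81.6]
top key [306.1 258.4] [302 254   9   9  62] zmed [76.3 79.9 82.5] [511.9  42.8  80.5] [512.3  42.4  81.9]
tri (array([511.8,  43.2,  63.7]), np.float64(0.1))
tri (array([531.9, -65.3,  63.8]), np.float64(0.22))
tri (array([ 551.5, -174.1,   63.6]), np.float64(0.04))
scene (467, 351) [456 338  24  24 289] [467.7 349.7] z [24.8 28.2 29.8]
   circ 518.8 397.1 27.7
scene (437, 322) [428 314  18  16 127] [436.7 321.5] z [18.4 21.3 23. ]
   circ 512.1 306.1 21.3
scene (489, 323) [481 315  18  17 135] [489.1 322.5] z [18.9 21.6 24.5]
   circ 424.4 389.7 20.4
top (173, 257) [163 247  22  20 186] [173.8 256.8] z [28.  31.6 33.1]
   circ 514.1 392.9 26.2
top (209, 260) [202 253  16  15  99] [209.3 259.9] z [21.4 26.4 28.3]
   circ 506.7 299.9 20.2
top (176, 293) [169 286  16  16 111] [176.4 293.4] z [21.2 25.  27.3]
   circ 419.5 383.5 20.4
deck z 59.55176762207648 ((528.2240600585938, -66.21542358398438), (154.6175994873047, 360.28204345703125), 10.241312980651855)
```

View pics/crop.png

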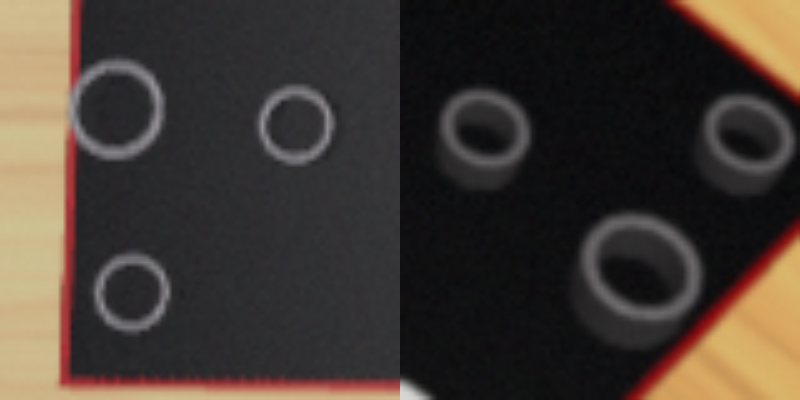

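The crop shows the largest ring at (115,108) in its top-view half and (640,280) in its scene half. Its circle radius is about 26 mm and its height about 30 mm, so it is the 52 mm collar. The other two are about 40 mm across. Next I move over key a with the gripper shut.

The manual's scale: shifts go in shares of 0.8 m and turns go in shares of 120 degrees. Converting my numbers, -0.549 m / 0.8 = -0.6863, 0.319 m / 0.8 = 0.3988.

Emit:
drive_tool:
  linear:
    - [0.3988,-0.6863,-0.075]
    - [0.3988,-0.6863,-0.075]
    - [0.3988,-0.6863,-0.075]
    - [0.3988,-0.6863,-0.075]
    - [0.3988,-0.6863,-0.075]
    - [0.3988,-0.6863,-0.075]
    - [0.3988,-0.6863,-0.075]
    - [0.3988,-0.6863,-0.075]
    - [0.3988,-0.6863,-0.075]
    - [0.3988,-0.6863,-0.075]
    - [0.3988,-0.6863,-0.075]
    - [0.3988,-0.6863,-0.075]
  turn:
    - [0,0,0]
    - [0,0,0]
    - [0,0,0]
    - [0,0,0]
    - [0,0,0]
    - [0,0,0]
    - [0,0,0]
    - [0,0,0]
    - [0,0,0]
    - [0,0,0]
    - [0,0,0]
    - [0,0,0]
  gripper: [0,0,0,0,0,0,0,0,0,0,0,0]

```text
clock: 1.7
eef_pos: [445.6, 161.7, 158.5]
tool_rot: [0.158, 0.987, 0.0, 0.0]
ft_force: [1.2, 0.1, -0.2]
grip_width: -0.002
grasp_force: 0.0
```

To row units: -0.117 m / 0.8 = -0.1463, 0.068 m / 0.8 = 0.085.

Emit:
drive_tool:
  linear:
    - [0.085,-0.1463,-0.0163]
    - [0.085,-0.1463,-0.0163]
    - [0.085,-0.1463,-0.0163]
    - [0.085,-0.1463,-0.0163]
    - [0.085,-0.1463,-0.0163]
    - [0.085,-0.1463,-0.0163]
  turn:
    - [0,0,0]
    - [0,0,0]
    - [0,0,0]
    - [0,0,0]
    - [0,0,0]
    - [0,0,0]
  gripper: [0,0,0,0,0,0]

```text
clock: 2.2
eef_pos: [512.6, 46.1, 145.2]
tool_rot: [0.159, 0.987, 0.0, -0.0]
ft_force: [-0.1, -0.1, -0.1]
grip_width: -0.001
grasp_force: 0.0
```

```bash
python3 - <<'E'
from h import *
s=ctrl.observe();print(s['eef_pos'],s['ft_force'],s['clock'])
o=[]
for n in('scene','top'):
    im,d=eyes.capture(n); np.savez(f'{n}1.npz',im=im,d=d)
    u,v=pix(n,s['eef_pos']);print(n,u,v)
    u0,v0=int(u)-40,int(v)-40
    c=cv2.resize(im[v0:v0+80,u0:u0+80],(400,400),interpolation=cv2.INTER_CUBIC)
    cv2.drawMarker(c,(int((u-u0+.5)*5),int((v-v0+.5)*5)),(255,0,0),0,20,1);o.append(c)
cv2.imwrite('pics/a1.png',np.hstack(o)[:,:,::-1])
E
```

```text
[512.55759701  46.12170572 145.19738917] [-0.06269775 -0.05699239 -0.09362103] 2.2
scene 360.16150917772944 222.22572967015057
top 302.62622541911355 257.2247429413154
```

View pics/a1.png

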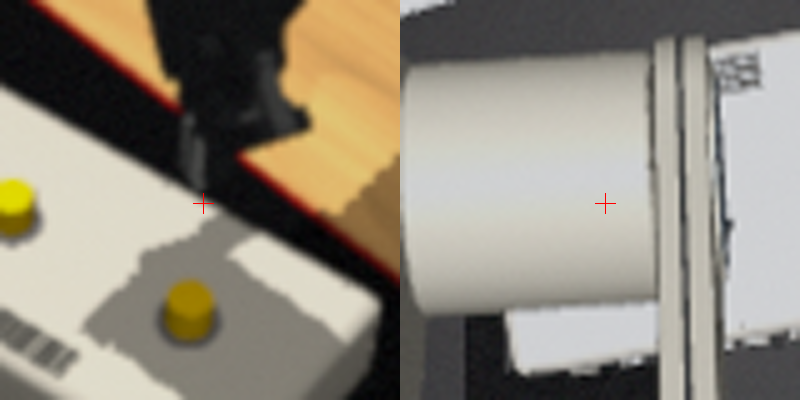

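The left (scene) half shows the shut fingers ending near crop (195,187), a little above the predicted mark at (203,203). The key below sits at (190,295). The right (top) half is hidden by the wrist. I'll check the offset with depth.

```bash
python3 - <<'E'
from h import *
D=np.load('scene1.npz');d=D['d'];vv,uu=np.mgrid[:480,:640]
W=world('scene',uu,vv,np.where(d>0,d,np.nan))
e=np.array([512.6,46.1,145.2])
w=(np.hypot(W[...,0]-e[0],W[...,1]-e[1])<45)&(W[...,2]>110)&(W[...,2]<200)
v=np.where(w)[0]
for r in range(v.min(),v.max()+1):
    q=W[r][w[r]];c=np.where(w[r])[0]
    if len(c): print(r,c.min(),c.max(),q.mean(0).round(0),d[r][w[r]].mean().round(0))
dd=np.load('scene0.npz')['d'];W=world('scene',uu,vv,np.where(dd>0,dd,np.nan))
for n in('scene','top'):
    dd=np.load(n+'0.npz')['d'];W=world(n,uu,vv,np.where(dd>0,dd,np.nan))
    w=(W[...,2]>52)&(W[...,2]<68)&(np.hypot(W[...,0]-532,W[...,1]+65)<200)
    print(n,np.median(W[w][:,2]),cv2.minAreaRect(W[w][:,:2].astype('float32')))
E
```

```text
208 357 357 [523.  42. 199.] 1158.0
209 357 358 [522.  42. 194.] 1161.0
210 357 358 [523.  43. 193.] 1162.0
211 357 362 [524.  51. 196.] 1155.0
212 357 362 [524.  51. 194.] 1157.0
213 357 363 [524.  53. 192.] 1158.0
214 357 367 [521.  56. 189.] 1159.0
215 356 367 [521.  55. 184.] 1163.0
216 357 367 [520.  56. 182.] 1165.0
217 358 366 [521.  57. 180.] 1166.0
218 358 365 [522.  57. 176.] 1169.0
219 359 362 [524.  56. 173.] 1171.0
scene 56.40410634408345 ((536.134765625, -59.21180725097656), (151.35838317871094, 358.0296325683594), 10.160335540771484)
top 59.5637466952727 ((530.52978515625, -65.73638916015625), (149.74522399902344, 359.290283203125), 10.290701866149902)
```

To row units: -0.059 m / 0.8 = -0.0738, -0.055 m / 0.8 = -0.0688.

Emit:
drive_tool:
  linear:
    - [0,0,-0.0375]
    - [0,0,-0.0625]
    - [0,0,-0.0688]
    - [0,0,-0.0688]
    - [0,0,-0.0688]
    - [0,0,-0.0713]
    - [0,0,-0.0738]
  turn:
    - [0,0,0]
    - [0,0,0]
    - [0,0,0]
    - [0,0,0]
    - [0,0,0]
    - [0,0,0]
    - [0,0,0]
  gripper: [0,0,0,0,0,0,0]

```text
clock: 2.88
eef_pos: [513.7, 46.9, 87.5]
tool_rot: [0.157, 0.988, 0.0, 0.001]
ft_force: [-0.2, 0.3, 0.7]
grip_width: 0.0
grasp_force: 0.0
```

```bash
python3 - <<'E'
from h import *
s=ctrl.observe();print(s['eef_pos'],s['ft_force'],s['clock'])
im,d=eyes.capture('scene')
u,v=pix('scene',s['eef_pos']);u0,v0=int(u)-30,int(v)-40;print(u0,v0)
c=cv2.resize(im[v0:v0+60,u0:u0+60],(600,600),interpolation=cv2.INTER_CUBIC)
cv2.drawMarker(c,(int((u-u0+.5)*10),int((v-v0+.5)*10)),(255,0,0),0,20,1)
cv2.imwrite('pics/a2.png',c[:,:,::-1])
E
```

```text
[513.7082901   46.86910311  87.538082  ] [-0.18398302  0.30380081  0.65914522] 2.8833
328 198
```

View pics/a2.png

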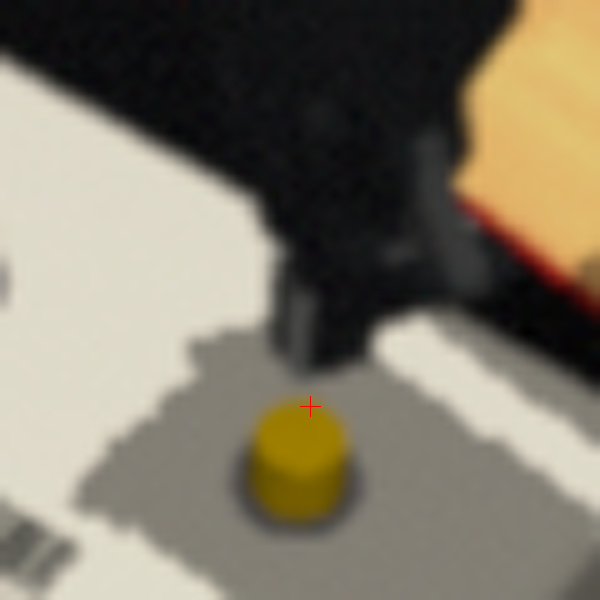

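The fingers end at crop (315,370), clearly above the predicted mark at (310,406). The key top is centred at (300,435). Before pressing I'll resolve this mismatch with depth and the initial top view.

```bash
python3 - <<'E'
from h import *
vv,uu=np.mgrid[:480,:640]
im,d=eyes.capture('scene');np.savez('scene2.npz',im=im,d=d)
W=world('scene',uu,vv,np.where(d>0,d,np.nan))
for r in range(214,256,2):
    print(r,[f"{W[r,c,0]:.0f},{W[r,c,1]:.0f},{W[r,c,2]:.0f}" for c in (352,356,358,360,362,364)])
s=np.array([194.7,593.9,205.4])
print(pix('top',s))
d=np.load('top0.npz')['d'];W=world('top',uu,vv,np.where(d>0,d,np.nan))
w=(np.hypot(W[...,0]-s[0],W[...,1]-s[1])<120)&(W[...,2]>150)&(W[...,2]<330)
for r in np.unique(np.where(w)[0]):
    c=np.where(w[r])[0]; print(r,[f"{x}:{W[r,x,0]:.0f},{W[r,x,1]:.0f},{W[r,x,2]:.0f}" for x in c[::3]])
E
```

```text
214 ['517,22,158', '525,42,180', '537,58,202', '534,62,204', '531,65,204', '536,75,215']
216 ['413,-71,-5', '526,43,174', '534,57,192', '533,61,195', '531,65,197', '536,75,209']
218 ['456,-32,52', '531,48,176', '535,57,187', '532,61,188', '532,67,193', '535,75,202']
220 ['463,-24,56', '524,43,159', '535,58,180', '533,62,182', '526,62,177', '522,65,176']
222 ['nan,nan,nan', '525,44,153', '528,53,163', '531,61,173', '519,57,161', '516,61,161']
224 ['473,-14,56', '523,43,144', '530,55,160', '531,62,168', '526,64,164', '523,67,165']
226 ['479,-9,58', '525,45,140', '530,56,154', '529,61,158', '533,70,168', '537,79,179']
228 ['482,-5,55', '523,44,131', '527,54,142', '523,56,141', '535,73,165', '535,79,171']
230 ['486,-1,55', '526,47,129', '526,53,133', '525,58,137', '534,72,157', '537,81,167']
232 ['493,6,58', '523,45,117', '525,53,125', '522,57,127', '522,63,131', '516,64,129']
234 ['495,8,54', '526,49,115', '526,55,121', '527,61,127', '520,61,121', '514,63,118']
236 ['502,15,57', '493,20,54', '524,53,110', '486,27,55', '483,32,57', '480,36,58']
238 ['506,18,55', '498,25,56', '506,39,74',
[... 4550 characters left out ...]
8:171,522,298']
425 ['49:178,524,327', '52:176,523,318', '55:170,527,300', '58:169,522,297']
426 ['48:177,524,329', '51:175,523,321', '54:168,528,301', '57:169,522,302']
427 ['48:175,525,328', '51:172,524,319', '54:166,529,300', '57:166,524,298']
428 ['47:173,527,328', '50:170,526,320', '53:164,531,299', '56:164,525,300']
429 ['46:172,528,329', '49:170,524,326', '52:164,530,304', '55:162,526,301']
430 ['46:168,530,325', '49:166,527,319', '52:163,528,307', '55:160,527,300']
431 ['46:167,529,327', '49:165,527,319', '52:162,526,311', '55:158,527,300']
432 ['47:165,526,328', '50:162,527,317', '53:159,527,307']
433 ['45:163,530,328', '48:161,528,321']
434 ['46:162,528,328']
435 ['45:160,530,329']
```

The finger's xy agrees with the key, but it seems to end roughly 20 to 25 mm above the reported TCP. I'll feel for contact gently with small steps.

To row units: -0.004 m / 0.8 = -0.005, -0.003 m / 0.8 = -0.0038.

Emit:
drive_tool:
  linear:
    - [0,0,-0.0013]
    - [0,0,-0.0025]
    - [0,0,-0.0038]
    - [0,0,-0.005]
  turn:
    - [0,0,0]
    - [0,0,0]
    - [0,0,0]
    - [0,0,0]
  gripper: [0,0,0,0]

```text
clock: 3.32
eef_pos: [512.8, 46.4, 82.3]
tool_rot: [0.158, 0.987, -0.0, 0.0]
ft_force: [0.6, -0.0, 0.3]
grip_width: 0.004
grasp_force: 0.0
```

To row units: -0.002 m / 0.8 = -0.0025, -0.0015 m / 0.8 = -0.0019.

Emit:
drive_tool:
  linear:
    - [0,0,-0.0006]
    - [0,0,-0.0013]
    - [0,0,-0.0019]
    - [0,0,-0.0025]
  turn:
    - [0,0,0]
    - [0,0,0]
    - [0,0,0]
    - [0,0,0]
  gripper: [0,0,0,0]

```text
clock: 3.65
eef_pos: [512.8, 46.5, 80.3]
tool_rot: [0.158, 0.987, 0.0, -0.0]
ft_force: [0.1, 0.3, 0.4]
grip_width: 0.004
grasp_force: 0.0
```

To row units: -0.001 m / 0.8 = -0.0013, -0.0005 m / 0.8 = -0.0006.

Emit:
drive_tool:
  linear:
    - [0,0,-0.0006]
    - [0,0,-0.0013]
    - [0,0,-0.0013]
  turn:
    - [0,0,0]
    - [0,0,0]
    - [0,0,0]
  gripper: [0,0,0]

```text
clock: 3.9
eef_pos: [512.7, 46.5, 79.3]
tool_rot: [0.158, 0.987, -0.0, -0.0]
ft_force: [0.5, 0.5, 0.2]
grip_width: -0.0
grasp_force: 0.0
```

Emit:
drive_tool:
  linear:
    - [0,0,-0.0006]
    - [0,0,-0.0013]
    - [0,0,-0.0013]
  turn:
    - [0,0,0]
    - [0,0,0]
    - [0,0,0]
  gripper: [0,0,0]

```text
clock: 4.15
eef_pos: [512.7, 46.5, 78.3]
tool_rot: [0.158, 0.987, 0.0, -0.0]
ft_force: [-0.2, 0.8, 0.5]
grip_width: -0.001
grasp_force: 0.0
```

To row units: -0.001 m / 0.8 = -0.0013, -0.0005 m / 0.8 = -0.0006.

Emit:
drive_tool:
  linear:
    - [0,0,-0.0006]
    - [0,0,-0.0013]
    - [0,0,-0.0013]
  turn:
    - [0,0,0]
    - [0,0,0]
    - [0,0,0]
  gripper: [0,0,0]

```text
clock: 4.4
eef_pos: [512.7, 46.5, 77.3]
tool_rot: [0.158, 0.987, -0.0, -0.0]
ft_force: [0.2, -0.9, -0.1]
grip_width: 0.001
grasp_force: 0.0
```

To row units: -0.001 m / 0.8 = -0.0013, -0.0005 m / 0.8 = -0.0006.

Emit:
drive_tool:
  linear:
    - [0,0,-0.0006]
    - [0,0,-0.0013]
    - [0,0,-0.0013]
  turn:
    - [0,0,0]
    - [0,0,0]
    - [0,0,0]
  gripper: [0,0,0]

```text
clock: 4.65
eef_pos: [512.7, 46.5, 76.3]
tool_rot: [0.158, 0.987, -0.0, -0.0]
ft_force: [0.2, -0.6, -1.3]
grip_width: 0.003
grasp_force: 0.0
```

```bash
python3 - <<'E'
from h import *
s=ctrl.observe();print(s['eef_pos'],s['ft_force'],s['clock'])
im,d=eyes.capture('scene')
u0,v0=328,208
c=cv2.resize(im[v0:v0+60,u0:u0+60],(600,600),interpolation=cv2.INTER_CUBIC)
cv2.imwrite('pics/a3.png',c[:,:,::-1])
E
```

```text
[512.6753043   46.48703112  76.26835979] [ 0.18602838 -0.64375544 -1.25565829] 4.65
```

View pics/a3.png

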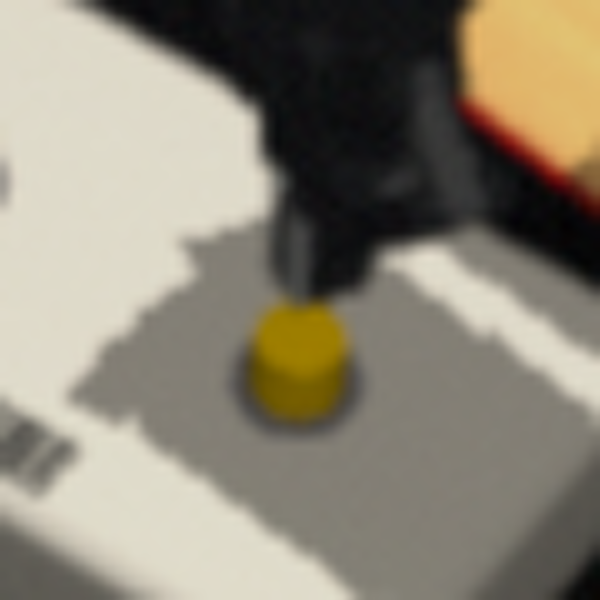

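The picture shows the finger bottom at crop (310,298) and the key top at (300,335), so they are still apart. The finger's depth places it over the key but higher than reported, so I keep descending carefully.

To row units: -0.005 m / 0.8 = -0.0063, -0.004 m / 0.8 = -0.005.

Emit:
drive_tool:
  linear:
    - [0,0,-0.0013]
    - [0,0,-0.0025]
    - [0,0,-0.0038]
    - [0,0,-0.005]
    - [0,0,-0.0063]
  turn:
    - [0,0,0]
    - [0,0,0]
    - [0,0,0]
    - [0,0,0]
    - [0,0,0]
  gripper: [0,0,0,0,0]

```text
clock: 5.12
eef_pos: [512.7, 46.5, 71.2]
tool_rot: [0.158, 0.987, -0.0, -0.0]
ft_force: [-0.1, 0.8, 0.1]
grip_width: -0.0
grasp_force: 0.0
```

To row units: -0.003 m / 0.8 = -0.0038, -0.002 m / 0.8 = -0.0025.

Emit:
drive_tool:
  linear:
    - [0,0,-0.0013]
    - [0,0,-0.0025]
    - [0,0,-0.0038]
    - [0,0,-0.0038]
  turn:
    - [0,0,0]
    - [0,0,0]
    - [0,0,0]
    - [0,0,0]
  gripper: [0,0,0,0]

```text
clock: 5.45
eef_pos: [512.6, 46.5, 68.2]
tool_rot: [0.158, 0.987, -0.0, -0.0]
ft_force: [-0.2, 0.4, -0.8]
grip_width: -0.0
grasp_force: 0.0
```

```bash
python3 - <<'E'
from h import *
s=ctrl.observe();print(s['eef_pos'],s['ft_force'],s['clock'])
vv,uu=np.mgrid[:480,:640]
ds=[]
for i in range(3): im,d=eyes.capture('scene');ds.append(np.where(d>0,d,np.nan))
d=np.nanmedian(ds,0);W=world('scene',uu,vv,d)
for r in range(226,250):
    print(r,[f"{W[r,c,0]:.0f},{W[r,c,1]:.0f},{W[r,c,2]:.0f}" for c in (354,356,358,360,362)])
c=cv2.resize(im[208:268,328:388],(600,600),interpolation=cv2.INTER_CUBIC)
cv2.imwrite('pics/a4.png',c[:,:,::-1])
E
```

```text
[512.61454749  46.46376931  68.15259883] [-0.18138415  0.43093187 -0.83503054] 5.45
226 ['526,40,137', '522,43,136', '535,60,162', '530,62,159', '524,63,155']
227 ['479,-2,59', '523,44,135', '535,60,158', '530,62,155', '519,59,144']
228 ['480,0,59', '521,42,128', '528,54,144', '529,61,151', '521,60,143']
229 ['481,1,56', '523,44,127', '528,55,141', '527,60,145', '524,63,144']
230 ['484,4,57', '524,45,125', '529,56,139', '525,59,138', '527,67,147']
231 ['487,6,57', '524,46,123', '528,55,134', '524,59,134', '534,73,154']
232 ['489,9,57', '524,46,118', '529,56,131', '526,60,133', '534,73,150']
233 ['490,10,55', '526,48,118', '524,52,120', '523,58,125', '534,73,147']
234 ['493,13,56', '524,47,112', '524,53,117', '525,60,124', '536,75,147']
235 ['496,16,58', '523,46,106', '525,54,115', '524,60,120', '534,74,140']
236 ['499,19,58', '526,49,108', '524,54,111', '525,60,117', '536,76,140']
237 ['499,19,55', '526,49,103', '524,54,107', '526,61,115', '518,61,109']
238 ['502,22,56', '525,49,99', '523,53,101', '524,60,109', '518,61,104']
239 ['504,24,56', '525,49,95', '523,54,99', '522,59,103', '519,63,103']
240 ['520,38,77', '516,41,77', '523,53,94', '523,60,100', '504,51,76']
241 ['519,38,73', '518,43,77', '514,46,76', '509,49,74', '507,53,77']
242 ['523,41,75', '520,45,76', '517,50,78', '513,52,77', '510,56,78']
243 ['526,44,77', '522,48,77', '518,51,76', '516,55,78', '511,57,75']
244 ['526,45,73', '524,50,76', '520,52,75', '517,57,77', '512,58,74']
245 ['526,45,69', '525,51,74', '522,55,76', '518,58,75', '511,58,69']
246 ['527,46,67', '525,51,71', '524,57,74', '518,58,71', '511,58,65']
247 ['527,46,63', '526,52,69', '524,57,71', '519,59,69', '512,59,62']
248 ['526,46,59', '525,52,63', '522,56,65', '519,60,66', '511,59,58']
249 ['527,47,56', '525,52,59', '523,56,61', '518,59,60', '513,61,57']
```

View pics/a4.png

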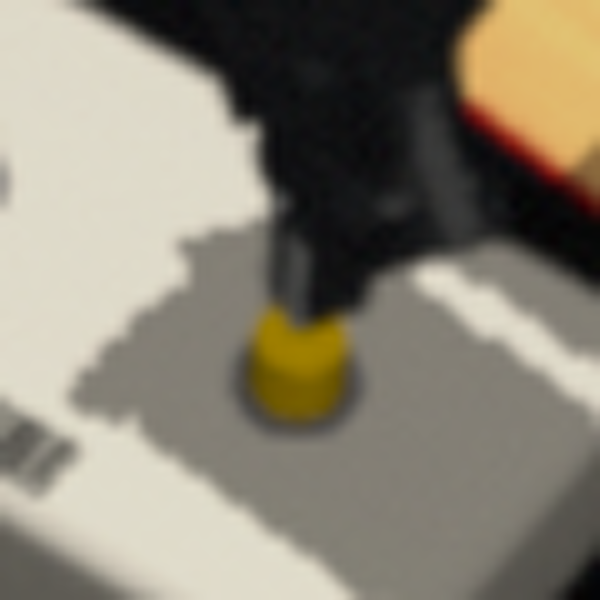

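The finger bottom at crop (315,320) is still about 17 mm above the key top by depth. I shift slightly toward the key centre and continue.

To row units: -0.01 m / 0.8 = -0.0125, -0.008 m / 0.8 = -0.01.

Emit:
drive_tool:
  linear:
    - [0.0013,-0.0013,-0.0025]
    - [0.0025,-0.0025,-0.005]
    - [0.0025,-0.0025,-0.0075]
    - [0.0025,-0.0025,-0.01]
    - [0.0025,-0.0025,-0.0125]
  turn:
    - [0,0,0]
    - [0,0,0]
    - [0,0,0]
    - [0,0,0]
    - [0,0,0]
  gripper: [0,0,0,0,0]

```text
clock: 6.02
eef_pos: [514.7, 44.5, 58.1]
tool_rot: [0.158, 0.987, -0.0, -0.0]
ft_force: [0.0, -0.4, -0.3]
grip_width: 0.0
grasp_force: 0.0
```

To row units: -0.002 m / 0.8 = -0.0025, -0.001 m / 0.8 = -0.0013.

Emit:
drive_tool:
  linear:
    - [0,0,-0.0013]
    - [0,0,-0.0025]
    - [0,0,-0.0025]
  turn:
    - [0,0,0]
    - [0,0,0]
    - [0,0,0]
  gripper: [0,0,0]

```text
clock: 6.27
eef_pos: [514.6, 44.5, 56.1]
tool_rot: [0.158, 0.987, -0.0, -0.0]
ft_force: [0.4, -0.3, 1.0]
grip_width: 0.001
grasp_force: 0.0
```

To row units: -0.0015 m / 0.8 = -0.0019, -0.001 m / 0.8 = -0.0013.

Emit:
drive_tool:
  linear:
    - [0,0,-0.0013]
    - [0,0,-0.0019]
    - [0,0,-0.0019]
  turn:
    - [0,0,0]
    - [0,0,0]
    - [0,0,0]
  gripper: [0,0,0]

```text
clock: 6.52
eef_pos: [514.7, 44.5, 54.8]
tool_rot: [0.158, 0.987, -0.0, -0.0]
ft_force: [0.3, 0.9, 0.2]
grip_width: -0.002
grasp_force: 0.0
```

To row units: -0.001 m / 0.8 = -0.0013, -0.0005 m / 0.8 = -0.0006.

Emit:
drive_tool:
  linear:
    - [0,0,-0.0006]
    - [0,0,-0.0013]
    - [0,0,-0.0013]
  turn:
    - [0,0,0]
    - [0,0,0]
    - [0,0,0]
  gripper: [0,0,0]

```text
clock: 6.77
eef_pos: [514.8, 44.5, 53.9]
tool_rot: [0.158, 0.987, 0.0, 0.0]
ft_force: [0.2, 0.1, -0.1]
grip_width: 0.001
grasp_force: 0.1
```

Emit:
drive_tool:
  linear:
    - [0,0,-0.0006]
    - [0,0,-0.0013]
    - [0,0,-0.0013]
  turn:
    - [0,0,0]
    - [0,0,0]
    - [0,0,0]
  gripper: [0,0,0]

```text
clock: 7.02
eef_pos: [514.8, 44.5, 52.9]
tool_rot: [0.158, 0.987, 0.0, 0.0]
ft_force: [0.5, -0.5, 0.9]
grip_width: -0.001
grasp_force: 0.7
```

To row units: -0.001 m / 0.8 = -0.0013, -0.0005 m / 0.8 = -0.0006.

Emit:
drive_tool:
  linear:
    - [0,0,-0.0006]
    - [0,0,-0.0013]
    - [0,0,-0.0013]
  turn:
    - [0,0,0]
    - [0,0,0]
    - [0,0,0]
  gripper: [0,0,0]

```text
clock: 7.27
eef_pos: [514.8, 44.5, 52.0]
tool_rot: [0.158, 0.987, 0.0, 0.0]
ft_force: [-0.2, 0.4, 3.0]
grip_width: 0.002
grasp_force: 1.7
```

```bash
python3 - <<'E'
from h import *
for i in range(3):
    s=ctrl.observe();print(s['eef_pos'],s['ft_force'],s['grasp_force'],s['effort'].round(2))
    im,d=eyes.capture('scene')
d=np.where(d>0,d,np.nan);vv,uu=np.mgrid[:480,:640];W=world('scene',uu,vv,d)
for r in range(238,252):
    print(r,[f"{W[r,c,0]:.0f},{W[r,c,1]:.0f},{W[r,c,2]:.0f}" for c in (354,356,358,360,362)])
c=cv2.resize(im[208:268,328:388],(600,600),interpolation=cv2.INTER_CUBIC)
cv2.imwrite('pics/a5.png',c[:,:,::-1])
E
```

```text
[514.82954825  44.50041515  51.97252592] [-0.24817198  0.36353032  2.95171302] 1.7035968415439129 [-4.000e-02 -4.822e+01 -1.704e+01 -1.000e-02 -1.900e-01 -0.000e+00]
[514.81967339  44.51189881  51.97287371] [-0.14329734 -0.14861808  3.73125088] 1.6751908510923386 [-5.000e-02 -4.826e+01 -1.706e+01 -1.000e-02 -1.900e-01 -0.000e+00]
[514.82867969  44.50254572  52.00559346] [0.11180597 0.29922896 3.52576902] 1.6680500842630863 [-5.000e-02 -4.829e+01 -1.706e+01 -1.000e-02 -1.700e-01 -0.000e+00]
238 ['527,44,97', '528,51,104', '526,56,107', '536,70,127', '538,78,136']
239 ['525,43,90', '528,51,100', '527,57,104', '535,70,123', '538,79,134']
240 ['524,42,85', '528,52,97', '527,57,101', '536,71,121', '539,80,132']
241 ['526,44,84', '526,51,90', '528,58,99', '521,59,94', '516,61,92']
242 ['525,44,79', '526,51,87', '526,57,93', '519,57,86', '516,61,88']
243 ['526,44,76', '527,52,84', '527,58,90', '521,59,86', '515,61,83']
244 ['526,44,72', '526,51,80', '528,59,88', '517,56,76', '512,58,74']
245 ['525,45,69', '525,51,74', '521,54,74', '520,59,77', '511,58,69']
246 ['525,44,64', '524,50,69', '523,56,73', '518,58,70', '510,57,63']
247 ['527,46,63', '526,52,68', '524,57,71', '518,58,67', '509,57,58']
248 ['525,45,56', '527,53,65', '523,56,65', '516,57,61', '510,58,56']
249 ['528,48,59', '525,52,59', '523,56,61', '516,57,56', '513,61,57']
250 ['530,50,57', '526,53,57', '523,57,58', '518,59,57', '515,63,57']
251 ['531,51,55', '529,56,58', '524,58,55', '521,62,58', '517,65,56']
```

View pics/a5.png

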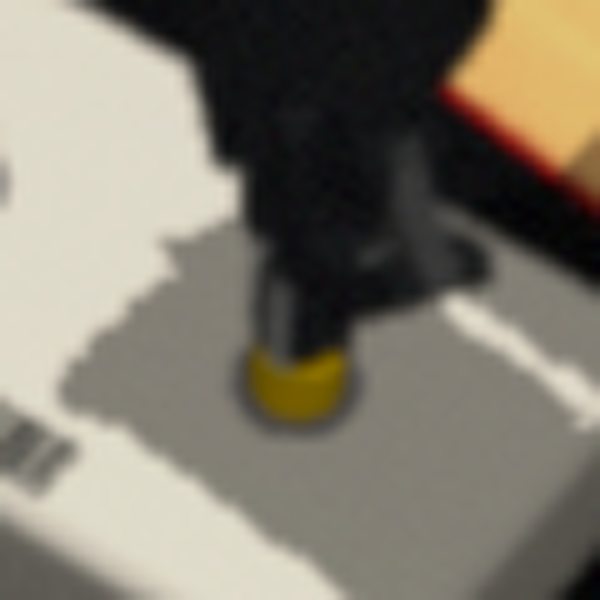

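The finger now sits on the key at crop (300,355), with about 3.4 N. The reported TCP is therefore about 25 mm below the real finger end. I press on in small steps.

To row units: -0.0008 m / 0.8 = -0.001, -0.0004 m / 0.8 = -0.0005.

Emit:
drive_tool:
  linear:
    - [0,0,-0.0005]
    - [0,0,-0.001]
    - [0,0,-0.001]
    - [0,0,-0.001]
  turn:
    - [0,0,0]
    - [0,0,0]
    - [0,0,0]
    - [0,0,0]
  gripper: [0,0,0,0]

```text
clock: 7.75
eef_pos: [514.8, 44.5, 51.2]
tool_rot: [0.158, 0.987, 0.0, 0.0]
ft_force: [-0.3, 0.7, 5.4]
grip_width: 0.0
grasp_force: 2.6
```

To row units: -0.0007 m / 0.8 = -0.0009, -0.0004 m / 0.8 = -0.0005.

Emit:
drive_tool:
  linear:
    - [0,0,-0.0005]
    - [0,0,-0.0009]
    - [0,0,-0.0009]
    - [0,0,-0.0009]
  turn:
    - [0,0,0]
    - [0,0,0]
    - [0,0,0]
    - [0,0,0]
  gripper: [0,0,0,0]

```text
clock: 8.08
eef_pos: [514.9, 44.5, 50.6]
tool_rot: [0.158, 0.987, 0.0, 0.0]
ft_force: [-1.8, -0.8, 7.5]
grip_width: -0.002
grasp_force: 3.3
```

Key a is springy at about 7 N, so it is soft. Next is key b.

To row units: -0.108 m / 0.8 = -0.135, 0.0195 m / 0.8 = 0.0244.

Emit:
drive_tool:
  linear:
    - [0,0,0.0125]
    - [0,0,0.025]
    - [0.0088,-0.0475,0.025]
    - [0.0175,-0.095,0.025]
    - [0.0244,-0.135,0.025]
    - [0.0244,-0.135,0.025]
    - [0.0244,-0.135,0.0175]
    - [0.0244,-0.135,0.0113]
    - [0.0244,-0.135,0.0075]
    - [0.0244,-0.135,0.0075]
  turn:
    - [0,0,0]
    - [0,0,0]
    - [0,0,0]
    - [0,0,0]
    - [0,0,0]
    - [0,0,0]
    - [0,0,0]
    - [0,0,0]
    - [0,0,0]
    - [0,0,0]
  gripper: [0,0,0,0,0,0,0,0,0,0]

```text
clock: 8.92
eef_pos: [533.2, -62.3, 55.4]
tool_rot: [0.157, 0.988, 0.0, -0.001]
ft_force: [-0.5, 0.8, -0.7]
grip_width: 0.004
grasp_force: 0.0
```

To row units: -0.001 m / 0.8 = -0.0013, -0.0005 m / 0.8 = -0.0006.

Emit:
drive_tool:
  linear:
    - [0,0,-0.0006]
    - [0,0,-0.0013]
    - [0,0,-0.0013]
  turn:
    - [0,0,0]
    - [0,0,0]
    - [0,0,0]
  gripper: [0,0,0]

```text
clock: 9.17
eef_pos: [534.2, -62.9, 55.3]
tool_rot: [0.157, 0.988, -0.0, -0.0]
ft_force: [-0.9, -0.1, -0.0]
grip_width: 0.0
grasp_force: 0.0
```

To row units: -0.001 m / 0.8 = -0.0013, -0.0005 m / 0.8 = -0.0006.

Emit:
drive_tool:
  linear:
    - [0,0,-0.0006]
    - [0,0,-0.0013]
    - [0,0,-0.0013]
  turn:
    - [0,0,0]
    - [0,0,0]
    - [0,0,0]
  gripper: [0,0,0]

```text
clock: 9.42
eef_pos: [534.3, -63.5, 54.4]
tool_rot: [0.158, 0.987, -0.0, 0.0]
ft_force: [-0.8, -0.7, -0.5]
grip_width: -0.001
grasp_force: 0.0
```

To row units: -0.001 m / 0.8 = -0.0013, -0.0005 m / 0.8 = -0.0006.

Emit:
drive_tool:
  linear:
    - [0,0,-0.0006]
    - [0,0,-0.0013]
    - [0,0,-0.0013]
  turn:
    - [0,0,0]
    - [0,0,0]
    - [0,0,0]
  gripper: [0,0,0]

```text
clock: 9.67
eef_pos: [534.3, -63.5, 53.3]
tool_rot: [0.158, 0.987, -0.0, 0.0]
ft_force: [-0.6, -0.6, -1.0]
grip_width: -0.001
grasp_force: 0.1
```

To row units: -0.0005 m / 0.8 = -0.0006.

Emit:
drive_tool:
  linear:
    - [0,0,-0.0006]
    - [0,0,-0.0006]
    - [0,0,-0.0006]
  turn:
    - [0,0,0]
    - [0,0,0]
    - [0,0,0]
  gripper: [0,0,0]

```text
clock: 9.92
eef_pos: [534.3, -63.6, 52.9]
tool_rot: [0.158, 0.987, -0.0, 0.0]
ft_force: [-0.8, -0.5, 0.4]
grip_width: 0.0
grasp_force: 0.2
```

To row units: -0.001 m / 0.8 = -0.0013, -0.0005 m / 0.8 = -0.0006.

Emit:
drive_tool:
  linear:
    - [0,0,-0.0006]
    - [0,0,-0.0013]
    - [0,0,-0.0013]
  turn:
    - [0,0,0]
    - [0,0,0]
    - [0,0,0]
  gripper: [0,0,0]

```text
clock: 10.17
eef_pos: [534.3, -63.6, 51.9]
tool_rot: [0.158, 0.987, -0.0, 0.0]
ft_force: [-0.3, -0.1, 2.1]
grip_width: -0.003
grasp_force: 1.0
```

To row units: -0.0005 m / 0.8 = -0.0006.

Emit:
drive_tool:
  linear:
    - [0,0,-0.0006]
    - [0,0,-0.0006]
    - [0,0,-0.0006]
  turn:
    - [0,0,0]
    - [0,0,0]
    - [0,0,0]
  gripper: [0,0,0]

```text
clock: 10.42
eef_pos: [534.3, -63.5, 51.5]
tool_rot: [0.158, 0.987, -0.0, 0.0]
ft_force: [-0.8, -0.1, 2.2]
grip_width: -0.003
grasp_force: 1.5
```

To row units: -0.0008 m / 0.8 = -0.001, -0.0004 m / 0.8 = -0.0005.

Emit:
drive_tool:
  linear:
    - [0,0,-0.0005]
    - [0,0,-0.001]
    - [0,0,-0.001]
  turn:
    - [0,0,0]
    - [0,0,0]
    - [0,0,0]
  gripper: [0,0,0]

```text
clock: 10.67
eef_pos: [534.3, -63.5, 50.7]
tool_rot: [0.158, 0.987, -0.0, 0.0]
ft_force: [-1.5, -0.5, 5.0]
grip_width: 0.002
grasp_force: 2.4
```

To row units: -0.0006 m / 0.8 = -0.0008, -0.0004 m / 0.8 = -0.0005.

Emit:
drive_tool:
  linear:
    - [0,0,-0.0005]
    - [0,0,-0.0008]
    - [0,0,-0.0008]
  turn:
    - [0,0,0]
    - [0,0,0]
    - [0,0,0]
  gripper: [0,0,0]

```text
clock: 10.92
eef_pos: [534.4, -63.5, 50.2]
tool_rot: [0.158, 0.987, -0.0, 0.0]
ft_force: [-2.7, -1.1, 6.6]
grip_width: 0.0
grasp_force: 3.0
```

To row units: -0.0004 m / 0.8 = -0.0005.

Emit:
drive_tool:
  linear:
    - [0,0,-0.0005]
    - [0,0,-0.0005]
    - [0,0,-0.0005]
  turn:
    - [0,0,0]
    - [0,0,0]
    - [0,0,0]
  gripper: [0,0,0]

```text
clock: 11.17
eef_pos: [534.3, -63.5, 49.8]
tool_rot: [0.158, 0.987, -0.0, 0.0]
ft_force: [-1.5, -0.1, 6.9]
grip_width: 0.001
grasp_force: 3.3
```

To row units: -0.108 m / 0.8 = -0.135, -0.076 m / 0.8 = -0.095.

Emit:
drive_tool:
  linear:
    - [0,0,0.0125]
    - [0,0,0.025]
    - [0.0088,-0.0475,0.025]
    - [0.0175,-0.095,0.025]
    - [0.0244,-0.135,0.025]
    - [0.0244,-0.135,0.025]
    - [0.0244,-0.135,0.025]
    - [0.0244,-0.135,0.0175]
    - [0.0244,-0.135,0.0113]
    - [0.0244,-0.135,0.0075]
    - [0.0244,-0.135,0.0075]
  turn:
    - [0,0,0]
    - [0,0,0]
    - [0,0,0]
    - [0,0,0]
    - [0,0,0]
    - [0,0,0]
    - [0,0,0]
    - [0,0,0]
    - [0,0,0]
    - [0,0,0]
    - [0,0,0]
  gripper: [0,0,0,0,0,0,0,0,0,0,0]

```text
clock: 12.08
eef_pos: [552.9, -170.3, 54.5]
tool_rot: [0.157, 0.988, 0.0, -0.001]
ft_force: [-0.2, 0.6, 0.8]
grip_width: -0.001
grasp_force: 0.0
```

To row units: -0.001 m / 0.8 = -0.0013, -0.0005 m / 0.8 = -0.0006.

Emit:
drive_tool:
  linear:
    - [0,0,-0.0006]
    - [0,0,-0.0013]
    - [0,0,-0.0013]
  turn:
    - [0,0,0]
    - [0,0,0]
    - [0,0,0]
  gripper: [0,0,0]

```text
clock: 12.33
eef_pos: [553.9, -171.2, 54.6]
tool_rot: [0.157, 0.988, -0.0, 0.0]
ft_force: [-0.0, -0.1, -0.0]
grip_width: -0.0
grasp_force: 0.0
```

To row units: -0.001 m / 0.8 = -0.0013, -0.0005 m / 0.8 = -0.0006.

Emit:
drive_tool:
  linear:
    - [0,0,-0.0006]
    - [0,0,-0.0013]
    - [0,0,-0.0013]
  turn:
    - [0,0,0]
    - [0,0,0]
    - [0,0,0]
  gripper: [0,0,0]

```text
clock: 12.58
eef_pos: [553.9, -171.5, 53.9]
tool_rot: [0.158, 0.987, 0.0, 0.0]
ft_force: [-1.0, 1.9, 4.3]
grip_width: 0.001
grasp_force: 1.6
```

To row units: -0.0006 m / 0.8 = -0.0008, -0.0003 m / 0.8 = -0.0004.

Emit:
drive_tool:
  linear:
    - [0,0,-0.0004]
    - [0,0,-0.0008]
    - [0,0,-0.0008]
  turn:
    - [0,0,0]
    - [0,0,0]
    - [0,0,0]
  gripper: [0,0,0]

```text
clock: 12.83
eef_pos: [554.0, -171.5, 53.2]
tool_rot: [0.158, 0.987, 0.0, 0.0]
ft_force: [-1.2, 1.6, 4.5]
grip_width: 0.0
grasp_force: 2.2
```

To row units: -0.0006 m / 0.8 = -0.0008, -0.0003 m / 0.8 = -0.0004.

Emit:
drive_tool:
  linear:
    - [0,0,-0.0004]
    - [0,0,-0.0008]
    - [0,0,-0.0008]
  turn:
    - [0,0,0]
    - [0,0,0]
    - [0,0,0]
  gripper: [0,0,0]

```text
clock: 13.08
eef_pos: [554.0, -171.5, 52.4]
tool_rot: [0.158, 0.987, 0.0, 0.0]
ft_force: [-0.2, 2.3, 3.7]
grip_width: -0.0
grasp_force: 2.2
```

Key c's force has peaked, so it is the good one. I continue in fine steps to the snap.

To row units: -0.0006 m / 0.8 = -0.0008, -0.0003 m / 0.8 = -0.0004.

Emit:
drive_tool:
  linear:
    - [0,0,-0.0004]
    - [0,0,-0.0008]
    - [0,0,-0.0008]
  turn:
    - [0,0,0]
    - [0,0,0]
    - [0,0,0]
  gripper: [0,0,0]

```text
clock: 13.33
eef_pos: [553.9, -171.5, 51.7]
tool_rot: [0.158, 0.987, -0.0, 0.0]
ft_force: [0.4, 1.2, 2.0]
grip_width: 0.004
grasp_force: 1.4
```

To row units: -0.0005 m / 0.8 = -0.0006, -0.0003 m / 0.8 = -0.0004.

Emit:
drive_tool:
  linear:
    - [0,0,-0.0004]
    - [0,0,-0.0006]
    - [0,0,-0.0006]
  turn:
    - [0,0,0]
    - [0,0,0]
    - [0,0,0]
  gripper: [0,0,0]

```text
clock: 13.58
eef_pos: [553.5, -171.7, 51.0]
tool_rot: [0.158, 0.987, -0.0, -0.0]
ft_force: [0.5, 1.0, 0.4]
grip_width: 0.001
grasp_force: 0.3
```

To row units: -0.0004 m / 0.8 = -0.0005, -0.0002 m / 0.8 = -0.0003.

Emit:
drive_tool:
  linear:
    - [0,0,-0.0003]
    - [0,0,-0.0005]
    - [0,0,-0.0005]
  turn:
    - [0,0,0]
    - [0,0,0]
    - [0,0,0]
  gripper: [0,0,0]

```text
clock: 13.83
eef_pos: [553.3, -171.5, 50.6]
tool_rot: [0.158, 0.987, -0.0, -0.0]
ft_force: [0.5, 0.2, 0.1]
grip_width: 0.006
grasp_force: 0.0
```

To row units: -0.0003 m / 0.8 = -0.0004, -0.0002 m / 0.8 = -0.0003.

Emit:
drive_tool:
  linear:
    - [0,0,-0.0003]
    - [0,0,-0.0004]
    - [0,0,-0.0004]
  turn:
    - [0,0,0]
    - [0,0,0]
    - [0,0,0]
  gripper: [0,0,0]

```text
clock: 14.08
eef_pos: [553.6, -171.5, 50.5]
tool_rot: [0.158, 0.987, 0.0, -0.0]
ft_force: [1.0, -0.3, -0.6]
grip_width: -0.004
grasp_force: 0.0
```

Key c has snapped (the force is gone at the expected depth). I lift and go to the collar, opening the gripper on the way.

To row units: 0.35 m / 0.8 = 0.4375, 0.12 m / 0.8 = 0.15.

Emit:
drive_tool:
  linear:
    - [0,0,0.025]
    - [0,0,0.075]
    - [0,0,0.125]
    - [-0.0025,0.0375,0.15]
    - [-0.0063,0.0875,0.15]
    - [-0.0088,0.1375,0.15]
    - [-0.0125,0.1875,0.15]
    - [-0.015,0.2375,0.15]
    - [-0.0188,0.2875,0.15]
    - [-0.0213,0.3375,0.15]
    - [-0.025,0.3875,0.15]
    - [-0.0275,0.4375,0.15]
  turn:
    - [0,0,0]
    - [0,0,0]
    - [0,0,0]
    - [0,0,0]
    - [0,0,0]
    - [0,0,0]
    - [0,0,0]
    - [0,0,0]
    - [0,0,0]
    - [0,0,0]
    - [0,0,0]
    - [0,0,0]
  gripper: [0,0,0,0,0,1,1,1,1,1,1,1]

```text
clock: 15.08
eef_pos: [531.1, 180.4, 170.7]
tool_rot: [0.158, 0.987, -0.0, 0.0]
ft_force: [0.9, 0.8, 0.0]
grip_width: 0.969
grasp_force: 0.0
```

To row units: 0.2165 m / 0.8 = 0.2706, 0.19 m / 0.8 = 0.2375.

Emit:
drive_tool:
  linear:
    - [-0.0038,0.05,0]
    - [-0.0075,0.1,0]
    - [-0.01,0.15,0]
    - [-0.0125,0.2,0]
    - [-0.015,0.2375,0]
    - [-0.0188,0.2706,0]
    - [-0.0188,0.2706,0]
    - [-0.0188,0.2706,-0.0375]
    - [-0.0188,0.2706,-0.075]
    - [-0.0188,0.2706,-0.1125]
    - [-0.0188,0.2706,-0.125]
    - [-0.0188,0.2706,-0.125]
  turn:
    - [0,0,0]
    - [0,0,0]
    - [0,0,0]
    - [0,0,0]
    - [0,0,0]
    - [0,0,0]
    - [0,0,0]
    - [0,0,0]
    - [0,0,0]
    - [0,0,0]
    - [0,0,0]
    - [0,0,0]
  gripper: [1,1,1,1,1,1,1,1,1,1,1,1]

```text
clock: 16.08
eef_pos: [514.8, 393.1, 67.6]
tool_rot: [0.158, 0.987, -0.002, -0.002]
ft_force: [-1.0, -0.2, 0.3]
grip_width: 0.994
grasp_force: 0.0
```

```bash
python3 - <<'E'
from h import *
s=ctrl.observe();print(s['eef_pos'],s['ft_force'],s['clock'],s['grip_width'])
vv,uu=np.mgrid[:480,:640]
for n in('scene','top'):
    im,d=eyes.capture(n);W=world(n,uu,vv,np.where(d>0,d,np.nan)); np.savez(n+'3.npz',im=im,d=d)
    m=cv2.inRange(cv2.cvtColor(im,cv2.COLOR_RGB2HSV),(24,120,90),(34,255,255))
    q=np.zeros_like(m);x0,y0,x1,y1=(250,180,400,295) if n=='scene' else (270,205,430,295)
    q[y0:y1,x0:x1]=m[y0:y1,x0:x1]
    k,l,st,c=cv2.connectedComponentsWithStats(q)
    for i in range(1,k):
        if st[i,4]>20:
            z=W[l==i];ok=z[:,2]>np.nanpercentile(z[:,2],60)-3;print(n,c[i].round(1),st[i],np.nanpercentile(z[:,2],[50,75,90]).round(1),z[ok].mean(0).round(1))
    if n=='scene':
        cv2.imwrite('pics/c1.png',cv2.resize(im[260:380,400:540],(700,600),interpolation=cv2.INTER_CUBIC)[:,:,::-1])
E
```

```text
[514.84401313 393.11318499  67.59642923] [-1.0226989  -0.15812981  0.25843497] 16.0833 0.9940346291584068
scene [288.5 204. ] [285 200   8   9  62] [70.5 71.9 73.2] [ 556.  -167.7   71.3]
scene [321.9 222.6] [318 218   9  11  78] [75.3 77.1 78.2] [536.4 -59.9  76.5]
scene [357.4 242.9] [353 238  10  11  85] [75.6 77.3 78.5] [516.6  48.1  76.8]
top [392.6 243.2] [388 239  10   9  67] [75.1 76.4 77.8] [ 551.2 -173.2   75.4]
top [349.3 250.6] [345 247  10   8  61] [80.  81.4 83.3] [531.7 -65.5  80.8]
top [306.  258.4] [302 254   9   9  61] [80.3 81.8 83.5] [511.1  42.3  81. ]
```

View pics/c1.png

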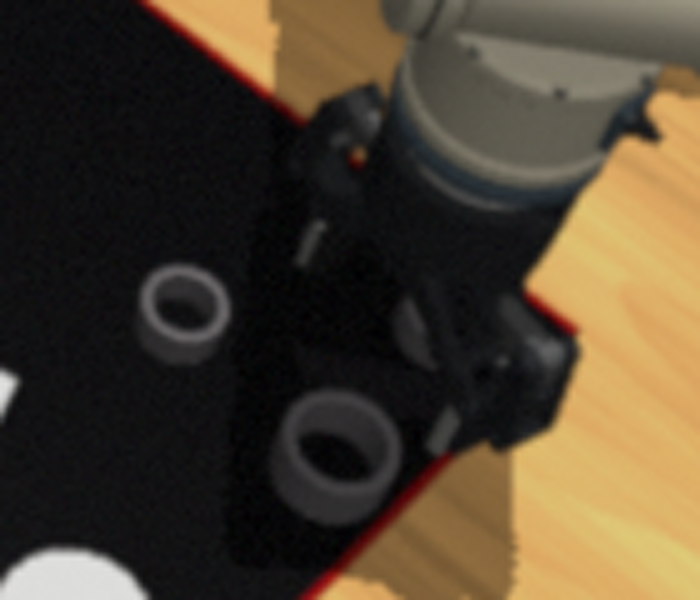

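Key c's top now reads about 5 mm lower in both cameras, so it is down. In the picture the open pads are at crop (312,245) and (440,432), above the collar at (338,440). I'll check the finger midpoint by depth.

```bash
python3 - <<'E'
from h import *
vv,uu=np.mgrid[:480,:640]
s=ctrl.observe();print(s['eef_pos'])
im,d=eyes.capture('scene');d=np.where(d>0,d,np.nan);W=world('scene',uu,vv,d)
e=s['eef_pos']+[5,5,0]
t=np.array([.312,.95]);n=np.array([.95,-.312])
R=W[...,:2]-e[:2];a=R@t;b=R@n
for sgn in(1,-1):
    w=(a*sgn>20)&(a*sgn<75)&(abs(b)<30)&(W[...,2]>75)&(W[...,2]<190)
    print(sgn,w.sum(),'zmin',np.percentile(W[w][:,2],[0,2,5,10]).round())
    for z0 in range(90,150,10):
        q=w&(abs(W[...,2]-z0-5)<5)
        if q.sum()>3: print(z0,q.sum(),'a',np.percentile(a[q],[5,50,95]).round(),'b',np.percentile(b[q],[5,50,95]).round(),'px',uu[q].min(),uu[q].max(),vv[q].max())
w=(np.hypot(R[...,0],R[...,1])<60)&(W[...,2]>15)&(W[...,2]<40)
print('collar',cv2.minEnclosingCircle(W[w][:,:2].astype('float32')))
E
```

```text
[517.27390155 394.96844869  71.28595326]
1 435 zmin [110. 117. 122. 130.]
110 14 a [41. 46. 52.] b [0. 7. 9.] px 486 495 351
120 27 a [42. 48. 54.] b [-5.  5.  8.] px 487 497 350
130 27 a [41. 49. 53.] b [-3.  4.  8.] px 488 497 349
140 15 a [41. 46. 53.] b [ 3.  8. 10.] px 489 496 346
-1 297 zmin [106. 112. 115. 121.]
100 4 a [-47. -46. -46.] b [-12.  -6.  -3.] px 465 469 314
110 21 a [-50. -46. -44.] b [-11.   0.   8.] px 460 470 315
120 32 a [-58. -46. -45.] b [-10.   3.   9.] px 461 471 313
130 24 a [-57. -47. -45.] b [-6.  5.  9.] px 462 470 310
140 10 a [-54. -48. -45.] b [3. 7. 9.] px 462 467 306
collar ((519.9847412109375, 398.3879089355469), 27.30897331237793)
```

The fingers straddle the collar to within about 2 mm, and the open tips end about 38 mm above the reported TCP. I descend and grip.

To row units: -0.094 m / 0.8 = -0.1175, -0.09 m / 0.8 = -0.1125.

Emit:
drive_tool:
  linear:
    - [-0.0025,0,-0.0313]
    - [-0.0025,0,-0.0625]
    - [-0.0025,0,-0.0938]
    - [-0.0025,0,-0.1125]
    - [-0.0025,0,-0.1175]
    - [-0.0025,0,-0.1175]
  turn:
    - [0,0,0]
    - [0,0,0]
    - [0,0,0]
    - [0,0,0]
    - [0,0,0]
    - [0,0,0]
  gripper: [1,1,1,1,1,1]

```text
clock: 16.73
eef_pos: [514.9, 395.0, -23.3]
tool_rot: [0.158, 0.987, -0.0, -0.0]
ft_force: [-0.7, 0.1, 0.6]
grip_width: 0.998
grasp_force: 0.0
```

Emit:
drive_tool:
  linear:
    - [0,0,0]
    - [0,0,0]
    - [0,0,0]
    - [0,0,0]
    - [0,0,0]
    - [0,0,0]
    - [0,0,0]
    - [0,0,0]
  turn:
    - [0,0,0]
    - [0,0,0]
    - [0,0,0]
    - [0,0,0]
    - [0,0,0]
    - [0,0,0]
    - [0,0,0]
    - [0,0,0]
  gripper: [0.75,0.7,0.65,0.6,0.55,0.5,0.45,0.4]
  squeeze: 25

```text
clock: 17.4
eef_pos: [515.6, 395.7, -21.7]
tool_rot: [0.158, 0.987, 0.001, 0.001]
ft_force: [-1.2, -0.8, 6.6]
grip_width: 0.601
grasp_force: 25.0
```

Held at 51 mm, but the fingertips touch the table. I regrip 3 mm higher for a clean placement.

To row units: 0.003 m / 0.8 = 0.0038.

Emit:
drive_tool:
  linear:
    - [0,0,0]
    - [0,0,0]
    - [0,0,0.0038]
    - [0,0,0.0038]
    - [0,0,0.0038]
    - [0,0,0.0038]
    - [0,0,0.0038]
    - [0,0,0.0038]
    - [0,0,0.0038]
  turn:
    - [0,0,0]
    - [0,0,0]
    - [0,0,0]
    - [0,0,0]
    - [0,0,0]
    - [0,0,0]
    - [0,0,0]
    - [0,0,0]
    - [0,0,0]
  gripper: [0.72,0.72,0.72,0.65,0.6,0.55,0.5,0.45,0.4]
  squeeze: 25

```text
clock: 18.15
eef_pos: [515.0, 395.2, -19.7]
tool_rot: [0.158, 0.987, 0.0, 0.0]
ft_force: [-1.4, -0.8, 5.6]
grip_width: 0.598
grasp_force: 25.1
```

To row units: 0.14 m / 0.8 = 0.175, 0.13 m / 0.8 = 0.1625.

Emit:
drive_tool:
  linear:
    - [0,0,0.0125]
    - [0,0,0.0375]
    - [0,0,0.0625]
    - [0,0,0.0875]
    - [0,0,0.1125]
    - [0,0,0.1375]
    - [0,0,0.1625]
    - [0,0,0.175]
    - [0,0,0.175]
  turn:
    - [0,0,0]
    - [0,0,0]
    - [0,0,0]
    - [0,0,0]
    - [0,0,0]
    - [0,0,0]
    - [0,0,0]
    - [0,0,0]
    - [0,0,0]
  gripper: [0.4,0.4,0.4,0.4,0.4,0.4,0.4,0.4,0.4]

```text
clock: 18.9
eef_pos: [516.2, 396.0, 122.6]
tool_rot: [0.158, 0.987, 0.002, 0.002]
ft_force: [-0.2, 0.1, 0.3]
grip_width: 0.599
grasp_force: 26.3
```

To row units: -0.395 m / 0.8 = -0.4938, -0.36 m / 0.8 = -0.45.

Emit:
drive_tool:
  linear:
    - [0.0013,-0.0188,0]
    - [0.0038,-0.0563,0]
    - [0.0063,-0.1,0]
    - [0.01,-0.1438,0]
    - [0.0125,-0.1875,0]
    - [0.015,-0.2313,0]
    - [0.0175,-0.275,0]
    - [0.0213,-0.3188,0]
    - [0.0238,-0.3625,0]
    - [0.0263,-0.4063,0]
    - [0.03,-0.45,0]
    - [0.0325,-0.4938,0]
  turn:
    - [0,0,0]
    - [0,0,0]
    - [0,0,0]
    - [0,0,0]
    - [0,0,0]
    - [0,0,0]
    - [0,0,0]
    - [0,0,0]
    - [0,0,0]
    - [0,0,0]
    - [0,0,0]
    - [0,0,0]
  gripper: [0.4,0.4,0.4,0.4,0.4,0.4,0.4,0.4,0.4,0.4,0.4,0.4]

```text
clock: 19.9
eef_pos: [539.0, -2.3, 118.1]
tool_rot: [0.158, 0.987, -0.0, -0.001]
ft_force: [-0.3, -0.0, -0.9]
grip_width: 0.604
grasp_force: 26.3
```

Emit:
drive_tool:
  linear:
    - [0.0025,-0.0438,0]
    - [0.0063,-0.0875,0]
    - [0.0088,-0.1313,0]
    - [0.0113,-0.1688,0]
    - [0.0125,-0.1975,0]
    - [0.0138,-0.2138,0]
    - [0.0138,-0.2138,0]
    - [0.0138,-0.2138,0]
    - [0.0138,-0.2138,-0.0125]
    - [0.0138,-0.2138,-0.025]
    - [0.0138,-0.2138,-0.0375]
    - [0.0138,-0.2138,-0.0375]
  turn:
    - [0,0,0]
    - [0,0,0]
    - [0,0,0]
    - [0,0,0]
    - [0,0,0]
    - [0,0,0]
    - [0,0,0]
    - [0,0,0]
    - [0,0,0]
    - [0,0,0]
    - [0,0,0]
    - [0,0,0]
  gripper: [0.4,0.4,0.4,0.4,0.4,0.4,0.4,0.4,0.4,0.4,0.4,0.4]

```text
clock: 20.9
eef_pos: [549.9, -169.4, 86.7]
tool_rot: [0.157, 0.988, 0.0, -0.002]
ft_force: [-0.2, -0.4, -0.3]
grip_width: 0.599
grasp_force: 26.3
```

```bash
python3 - <<'E'
from h import *
vv,uu=np.mgrid[:480,:640]
ds=[]
for i in range(4):
    im,d=eyes.capture('scene');ds.append(np.where(d>0,d,np.nan))
s=ctrl.observe();print(s['eef_pos'],s['grasp_force'],s['grip_width'],s['clock'])
d=np.nanmedian(ds,0);W=world('scene',uu,vv,d)
print('pred',pix('scene',s['eef_pos']+[0,0,20]),pix('scene',[553,-171,75]))
m=cv2.inRange(cv2.cvtColor(im,cv2.COLOR_RGB2HSV),(22,110,60),(36,255,255));q=m[150:260,250:310]
k,l,st,c=cv2.connectedComponentsWithStats(q)
for i in range(1,k):
    if st[i,4]>8: print('yel',c[i]+[250,150],st[i])
e=s['eef_pos']
w=(np.hypot(W[...,0]-e[0]-5,W[...,1]-e[1]-5)<60)&(W[...,2]>100)&(W[...,2]<155)
print('low z',np.percentile(W[w][:,2],[1,5,10]).round())
u=int(288);v=int(190);np.savez('scene4.npz',im=im,d=d)
c=im[150:220,250:330];cv2.imwrite('pics/p1.png',cv2.resize(c,(686,600),interpolation=cv2.INTER_CUBIC)[:,:,::-1])
E
```

```text
[ 551.97701453 -170.67295257   89.58608898] 26.32904414087534 0.6009435053751291 21.1
pred (np.float64(288.508262556901), np.float64(191.85778919891436)) (np.float64(288.7070140083148), np.float64(201.23539317873536))
yel [288.68493151 204.84931507] [35 51  9  9 73]
low z [106. 108. 111.]
```

View pics/p1.png

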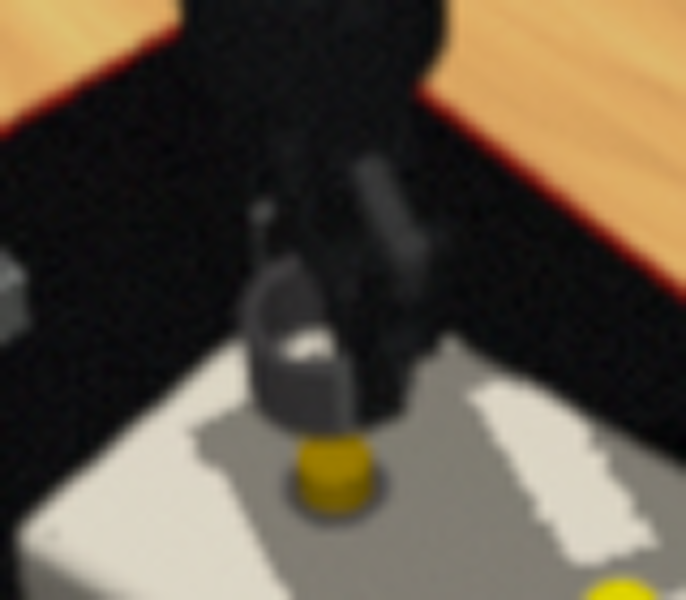

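The collar in the fingers spans from crop x=245, so its centre is near x=331. Its lower edge is at y=433, directly above key c at (335,475). I'll check the alignment along the view with depth.

```bash
python3 - <<'E'
from h import *
from scipy.optimize import least_squares
D=np.load('scene4.npz');d=D['d'];im=D['im'];vv,uu=np.mgrid[:480,:640]
W=world('scene',uu,vv,d)
# collar outer front face: below the rim opening; crop x250-345,y370-425
for (x0,x1,y0,y1) in((255,345,375,420),(250,345,385,425)):
    a=W[150+int(y0/8.57):150+int(y1/8.57)+1,250+int(x0/8.57)+1:250+int(x1/8.57)]
    p=a.reshape(-1,3);p=p[p[:,2]>100]
    r=least_squares(lambda c:np.hypot(p[:,0]-c[0],p[:,1]-c[1])-26,[557,-166],loss='soft_l1')
    print(len(p),p.mean(0).round(1),p.std(0).round(1),'fit centre',r.x.round(1))
# rows edges in columns: brightness/dark to yellow
for c in(287,288,289,290): print(c,im[196:212,c].tolist()[::1][:12])
# control: same fit on collar lying on table in scene0 (true circ 518.8,397.1)
d0=np.load('scene0.npz')['d'];W=world('scene',uu,vv,d0)
p=W[354:362,460:474].reshape(-1,3);p=p[(p[:,2]>4)&(p[:,2]<24)]
r=least_squares(lambda c:np.hypot(p[:,0]-c[0],p[:,1]-c[1])-26,[519,397],loss='soft_l1');print('ctl',len(p),r.x.round(1))
E
```

```text
67 [ 575.7 -156.6  122.1] [3.2 7.6 7.8] fit centre [ 553.3 -166.8]
57 [ 575.8 -156.5  120.4] [3.2 7.7 7. ] fit centre [ 553.3 -166.6]
287 [[49, 47, 47], [48, 47, 48], [49, 48, 48], [50, 48, 47], [66, 58, 42], [112, 92, 18], [150, 120, 0], [155, 124, 0], [153, 122, 0], [146, 117, 0], [129, 103, 0], [114, 91, 0]]
288 [[51, 50, 50], [50, 48, 48], [50, 49, 50], [51, 49, 51], [68, 60, 44], [112, 92, 20], [149, 120, 0], [153, 123, 0], [155, 124, 0], [150, 120, 0], [134, 107, 0], [117, 92, 0]]
289 [[60, 59, 59], [60, 61, 59], [59, 58, 57], [60, 59, 57], [72, 65, 46], [116, 95, 13], [151, 120, 0], [154, 123, 0], [154, 123, 0], [149, 120, 0], [134, 107, 0], [119, 94, 0]]
290 [[62, 63, 61], [62, 63, 60], [62, 62, 61], [65, 63, 61], [84, 75, 51], [122, 100, 9], [150, 120, 0], [154, 123, 0], [155, 123, 0], [145, 115, 0], [123, 98, 0], [115, 91, 0]]
ctl 47 [517.9 397.6]
```

To row units: -0.045 m / 0.8 = -0.0563, -0.043 m / 0.8 = -0.0538.

Emit:
drive_tool:
  linear:
    - [0.0031,0.0006,-0.0063]
    - [0.0031,0.0006,-0.015]
    - [0.0031,0.0006,-0.0238]
    - [0.0031,0.0006,-0.0325]
    - [0.0031,0.0006,-0.0413]
    - [0.0031,0.0006,-0.0488]
    - [0.0031,0.0006,-0.0538]
    - [0.0031,0.0006,-0.0563]
    - [0.0031,0.0006,-0.0563]
  turn:
    - [0,0,0]
    - [0,0,0]
    - [0,0,0]
    - [0,0,0]
    - [0,0,0]
    - [0,0,0]
    - [0,0,0]
    - [0,0,0]
    - [0,0,0]
  gripper: [0.4,0.4,0.4,0.4,0.4,0.4,0.4,0.4,0.4]

```text
clock: 21.85
eef_pos: [553.9, -170.4, 44.0]
tool_rot: [0.158, 0.987, 0.0, -0.0]
ft_force: [-1.0, -0.2, -0.0]
grip_width: 0.601
grasp_force: 26.3
```

To row units: -0.0015 m / 0.8 = -0.0019, -0.001 m / 0.8 = -0.0013.

Emit:
drive_tool:
  linear:
    - [0,0,-0.0013]
    - [0,0,-0.0019]
    - [0,0,-0.0019]
  turn:
    - [0,0,0]
    - [0,0,0]
    - [0,0,0]
  gripper: [0.4,0.4,0.4]

```text
clock: 22.1
eef_pos: [554.4, -170.6, 43.3]
tool_rot: [0.158, 0.987, -0.0, 0.0]
ft_force: [0.5, 0.5, -0.7]
grip_width: 0.602
grasp_force: 26.3
```

To row units: -0.0015 m / 0.8 = -0.0019, -0.0007 m / 0.8 = -0.0009.

Emit:
drive_tool:
  linear:
    - [0,0,-0.0009]
    - [0,0,-0.0019]
    - [0,0,-0.0019]
  turn:
    - [0,0,0]
    - [0,0,0]
    - [0,0,0]
  gripper: [0.4,0.4,0.4]

```text
clock: 22.35
eef_pos: [554.3, -170.5, 41.6]
tool_rot: [0.158, 0.987, -0.0, 0.0]
ft_force: [-0.2, -0.4, -0.9]
grip_width: 0.606
grasp_force: 26.3
```

To row units: -0.001 m / 0.8 = -0.0013, -0.0005 m / 0.8 = -0.0006.

Emit:
drive_tool:
  linear:
    - [0,0,-0.0006]
    - [0,0,-0.0013]
    - [0,0,-0.0013]
  turn:
    - [0,0,0]
    - [0,0,0]
    - [0,0,0]
  gripper: [0.4,0.4,0.4]

```text
clock: 22.6
eef_pos: [554.2, -170.5, 40.5]
tool_rot: [0.158, 0.987, 0.0, -0.0]
ft_force: [-0.5, -0.1, -1.0]
grip_width: 0.595
grasp_force: 26.3
```

To row units: -0.0005 m / 0.8 = -0.0006.

Emit:
drive_tool:
  linear:
    - [0,0,-0.0006]
    - [0,0,-0.0006]
    - [0,0,-0.0006]
  turn:
    - [0,0,0]
    - [0,0,0]
    - [0,0,0]
  gripper: [0.4,0.4,0.4]

```text
clock: 22.85
eef_pos: [554.3, -170.5, 40.3]
tool_rot: [0.158, 0.987, -0.0, 0.0]
ft_force: [-1.5, 1.1, 2.4]
grip_width: 0.606
grasp_force: 26.6
```

To row units: -0.0005 m / 0.8 = -0.0006.

Emit:
drive_tool:
  linear:
    - [0,0,-0.0006]
    - [0,0,-0.0006]
    - [0,0,-0.0006]
  turn:
    - [0,0,0]
    - [0,0,0]
    - [0,0,0]
  gripper: [0.4,0.4,0.4]

```text
clock: 23.1
eef_pos: [554.3, -170.5, 40.3]
tool_rot: [0.158, 0.987, -0.0, 0.0]
ft_force: [-3.0, 1.1, 8.4]
grip_width: 0.607
grasp_force: 27.0
```

The collar is on the deck. I release and retreat.

To row units: 0.0005 m / 0.8 = 0.0006.

Emit:
drive_tool:
  linear:
    - [0,0,0.0006]
    - [0,0,0.0006]
    - [0,0,0.0006]
    - [0,0,0.0006]
    - [0,0,0.0006]
    - [0,0,0.0006]
    - [0,0,0.0006]
  turn:
    - [0,0,0]
    - [0,0,0]
    - [0,0,0]
    - [0,0,0]
    - [0,0,0]
    - [0,0,0]
    - [0,0,0]
  gripper: [0.62,0.66,0.75,0.85,1,1,1]

```text
clock: 23.68
eef_pos: [554.2, -170.5, 40.0]
tool_rot: [0.158, 0.987, 0.0, -0.0]
ft_force: [-0.0, 0.0, -0.4]
grip_width: 0.997
grasp_force: 0.0
```

To row units: 0.26 m / 0.8 = 0.325, 0.24 m / 0.8 = 0.3.

Emit:
drive_tool:
  linear:
    - [0,0,0.0125]
    - [0,0,0.0375]
    - [0,0,0.075]
    - [0,0,0.125]
    - [-0.025,0.0375,0.1625]
    - [-0.05,0.075,0.175]
    - [-0.075,0.125,0.175]
    - [-0.1,0.175,0.175]
    - [-0.125,0.225,0.175]
    - [-0.15,0.2688,0.175]
    - [-0.1625,0.3,0.175]
    - [-0.1625,0.325,0.175]
  turn:
    - [0,0,0]
    - [0,0,0]
    - [0,0,0]
    - [0,0,0]
    - [0,0,0]
    - [0,0,0]
    - [0,0,0]
    - [0,0,0]
    - [0,0,0]
    - [0,0,0]
    - [0,0,0]
    - [0,0,0]
  gripper: [1,1,1,1,1,1,1,1,1,1,1,1]

```text
clock: 24.68
eef_pos: [420.9, 91.5, 180.6]
tool_rot: [0.157, 0.988, 0.0, -0.001]
ft_force: [0.4, -0.4, -0.7]
grip_width: 0.999
grasp_force: 0.0
```

```bash
python3 - <<'E'
from h import *
vv,uu=np.mgrid[:480,:640]
for n,k0 in(('scene',(556,-167.5)),('top',(551,-173.2))):
    im,d=eyes.capture(n);W=world(n,uu,vv,np.where(d>0,d,np.nan))
    R=np.hypot(W[...,0]-k0[0],W[...,1]-k0[1])
    w=(R<45)&(W[...,2]>82)&(W[...,2]<105)
    print(n,w.sum(),cv2.minEnclosingCircle(W[w][:,:2].astype('float32')),'rim z',np.percentile(W[w][:,2],[50,90,97]).round(1),'key',k0)
    h=cv2.inRange(cv2.cvtColor(im,cv2.COLOR_RGB2HSV),(22,110,60),(36,255,255))>0
    q=h&(R<25)
    if q.sum(): print('key',q.sum(),np.nanpercentile(W[q][:,2],[50,80]).round(1),uu[q].mean(),vv[q].mean())
    c=w.astype('uint8');print('rim px',cv2.boundingRect(c))
s=ctrl.observe();print(s['eef_pos'],s['ft_force'],s['clock'])
E
```

```text
scene 119 ((556.697998046875, -165.75613403320312), 28.071365356445312) rim z [85.3 87.9 89. ] key (556, -167.5)
key 60 [70.6 72.5] 288.3666666666667 202.08333333333334
rim px (279, 193, 20, 16)
top 153 ((553.3862915039062, -172.12042236328125), 25.84263038635254) rim z [89.  92.7 94.1] key (551, -173.2)
key 71 [75.1 77. ] 392.7042253521127 243.11267605633802
rim px (383, 232, 21, 21)
[423.8695551   91.91235462 181.0659739 ] [-0.10624965  0.13894927 -0.65614808] 24.7833
```

```bash
python3 -c "
from plant import ctrl,eyes
for i in range(6): eyes.capture('top')
print(ctrl.sign_off())"
```

```text
the job is handed in; nothing more can be done
None
```

The job is handed in: keys a and b were soft at about 7 N, key c snapped and stayed down, and the largest collar lies flat around it, released and centred to about 2 mm.

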